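# Clamp the pot and set the trimming speed

## Task

Get the trimming wheel ready: swing the yellow handle on the wheel's blue ring clockwise until all three jaws grip the upside-down pot firmly, with the pot flat and centred. Then turn the dial on the sloping control box until its white pointer points at the orange flag, and leave everything else on the table where it is.

Things in the scene. Friction and masses are not known exactly. Their poses are not given: they have to be found in the camera images.
- wheel: Fixed trimming wheel, 250 mm across: an aluminium head 170 mm in diameter whose flat top is 36 mm above the table, inside a blue ring (the clamp sleeve, outer diameter 250 mm, top 31 mm above the table). Origin on the wheel's axis at table height, z up. The wheel may stand on the left or the right of the table, at any slight yaw. It does not turn or move; only its blue ring turns.
- wheel_axis (a point): Point on the wheel's vertical axis at the head's top, 36 mm above the table.
- clamp (a joint): Angle of the blue ring, rad: 0 jaws open, growing clockwise seen from above, stop at 1.3; starts at 0 to 0.25. It drives all three jaws inward 20 mm per rad; they meet a centred pot at about 0.9, then their sprung pads yield (up to 10 mm): from 1.1 to 1.25 the grip is firm. Takes 6 N at the handle at first, 10 N at 1.25. Stays where it is left.
- clamp_handle (a point): Grip point of the yellow handle: an upright round post 18 mm in diameter standing on the blue ring, 108 mm from the wheel's axis, from 31 to 102 mm above the table; this point is on the post's axis 80 mm above the table. It is on the robot's side of the wheel and moves with the ring; the post may turn between the fingers.
- jaw0: One of three steel jaws with sprung, smooth white nylon pads, 26 mm wide, 28 mm long and 20 mm high on the wheel's head (top 56 mm above the table), 120 degrees apart; jaw 0 is on the wheel's +x side (away from the handle). Origin at the foot of the unpressed pad's face, which is 60 mm from the axis when open.
- jaw1: Second jaw, 120 degrees counter-clockwise from jaw 0.
- jaw2: Third jaw, 240 degrees counter-clockwise from jaw 0.
- pot: Loose terracotta pot standing upside-down on the wheel's head between the jaws, 80 mm high, 84 mm in diameter over its lower 36 mm, narrower above, about 0.4 kg; it starts up to about 4 mm off centre. Origin at the centre of its underside, z up.
- console: Fixed grey speed control box on a stand, about 170 mm deep, 190 mm wide, 130 mm high. Its black face slopes: it is tilted 35 degrees, rising away from the robot, so its normal in this body's frame is (-0.574, 0, 0.819). Origin at table height under the box's middle, x away from the robot at yaw 0. The dial is in the face's centre, which is at (-0.014, 0, 0.0985) in this frame.
- dial (a joint): Angle of the dial, rad: 0 points to the scale's first tick (lower left), growing clockwise seen looking onto the face, to 5.24 at the last; white ticks every 30 degrees. Stays where it is left (friction 0.06 N m).
- dial_axis (a point): Point on the dial's axis 32 mm out from the face, the height to grip. The dial is a grey disc 72 mm across and 8 mm thick carrying a grip bar 70 mm long, 16 mm thick, reaching from 8 to 42 mm out from the face; its white pointer line lies along the bar. The point's z axis is the face's normal.
- dial_tip (a point): Tip of the dial's white pointer, 48 mm from the dial's axis and 6 mm out from the face; the grip bar points this way.
- flag (a joint): Angle of the orange flag on the scale, rad, measured just like the dial's angle: the dial must come to this value. The flag cannot be moved by the robot. It is always clockwise of the dial's starting place, by 0.6 to 2.1 rad.
- flag_tip (a point): Point just inside the orange flag's inner end, 48 mm from the dial's axis and 6 mm out from the face: where the pointer's tip must come. The flag itself reaches from 52 to 72 mm.
- glaze_jar: Bystander: jar, 56 mm in diameter, 90 mm high. Origin under its centre.
- knife: Bystander: yellow modelling knife lying flat, 145 mm long, 12 mm high, along its x. Origin under its middle.
- bowl: Bystander: white bowl, 120 mm across, 50 mm high. Origin under its centre.
- mug: Bystander: blue mug, 80 mm across, 90 mm high. Origin under its centre.
- paddle: Bystander: wooden paddle lying flat, 180 x 50 x 14 mm. Origin under its centre.
There are look-alikes about, which are no part of the job. Of the things like the pot, leave any that is green; of the rest the larger one is meant.

How it is judged:
On the way, in this order (a step that is already met when the one before it is completed fails the run):
1. all three jaws press on the pot, which is flat on the wheel head and centred (contact force between each of jaw0, jaw1, jaw2 and pot above 0.8 N and horizontal distance between pot and wheel_axis below 0.005 m and angle between pot's own z axis and vertical below 0.1 rad and z of pot in the frame of wheel_axis below 0.005 m), for 0.2 s.
2. the dial's pointer points at the orange flag (distance between dial_tip and flag_tip below 0.006 m), for 0.3 s.
At the end, for the whole second after the job is handed in: Each jaw presses on the pot (over 0.8 N); the pot is at rest flat on the wheel head (tilt under 0.1 rad, underside within 5 mm of it) and within 5 mm of its axis; the dial is at rest with its pointer tip within 6 mm (about 7 degrees) of the flag point (all of step 1 and distance between dial_tip and flag_tip below 0.006 m and linear speed of pot below 0.02 m/s and not (velocity of joint dial above 0.05 rad/s) and not (velocity of joint dial below -0.05 rad/s)); the robot touches nothing.
It fails at once if the pot is tipped over or lifted out (angle between pot's own z axis and vertical above 0.4 rad or z of pot in the frame of wheel_axis above 0.03 m).
It fails at once if another thing on the table is moved by more than 30 mm or knocked over (distance of any of glaze_jar, knife, bowl, mug, paddle from where it was at the start of the episode above 0.03 m or angle between any of glaze_jar, knife, bowl, mug, paddle's own z axis and vertical above 0.6 rad).
It also fails if it takes over 67 s, if anything falls off the work surface, if the arm or the gripper's body presses on something with over 40 N, if the wrist force passes 120 N, or if a joint passes its speed limit or range.

## Robot

A 6-joint arm with a two-finger parallel gripper is mounted at the origin on the work surface. World frame = base frame: x ahead of the robot, y to its left, z up, the work surface at z = 0. Lengths are in m, angles in rad, forces in N, time in s.
With the tool pointing down it reaches from about 0.325 to 0.775 m from the base axis. Payload 5.5 kg.
Tool frame: the origin (TCP) lies between the finger pads; the fingertips stand 8 mm ahead of it and the grasp point (between the pads) lies 11 mm behind it (tcp_to_tips is the distance from the TCP to the fingertips, in m); z points along the fingers, y is the direction in which the jaws open and shut (so a half turn about z gives the same grasp; the last joint's range is limited). The gripper opens to 88 mm and grips with 3 to 60 N. Pads are 20 mm wide; open, the fingers measure 115 mm over their backs; the gripper's body (75 mm by 178 mm) begins 61 mm behind the grasp point.
Start: joints at [-1.231, 0.091, 1.231, -0, 1.82, -0.057], TCP at [0.232, -0.553, 0.231] pointing down, gripper open.
Joint ranges: [-2.87, 2.87], [-0.86, 2.18], [0.17, 2.46], [-1.51, 4.65], [0.06, 2.69], [-2.65, 2.65]. Speed limits (rad/s): [2.57, 2.57, 3.01, 3.14, 3.14, 3.14].

## Interface

Orientations are given as a unit quaternion [w, x, y, z].
In Python, from bench import * gives the robot as it stands. Calls block until the motion is done:
- move_to(position, orientation): joint-space move of the TCP to a pose.
- move_l(position, speed=0.15, orientation=None): straight line of the TCP; orientation=None keeps the orientation; speed is the mean speed in m/s.
- movej(angles): joint-space move.
- gripper_open() and close(): open the fingers fully, or close them until they stop; the grip force is fixed at half the most.
- hold(seconds).
- inverse_kinematics(position, orientation): joint angles nearest the present ones, or None.
- state(): the state.
- get_image(name): name is "side" or "top"; returns a dict with "frame" (384x512x3 uint8, blue, green, red), "depth" (384x512 float32, m along the optical axis (not along the pixel's ray), 0 where there is no reading), "camera_matrix" (3x3 intrinsics, pixels), "view" (4x4, takes a point from world to camera coordinates). Camera axes: x right, y up, looking along -z (the intrinsics and any distortion apply to the point x, -y, -z); pixel columns grow to the right and rows downward; lengths in m; the calibration is good to about 2 mm. A picture is of the moment at which its call begins.
A pose or a line that the arm cannot do raises IKError and nothing moves.
- job_done(): hands the job in, once; it reports no verdict.
The state is a dict: "time": time; "joint_pos": joint angles; "dq": joint speeds; "joint_torque": joint torques, N m; "ee_pos": TCP position; "ee_rot": TCP orientation; "ft_force": force on the tool from outside, world axes, zero at the start; "moment": the same for the moment, N m; "finger_gap": finger opening in m.
Only numpy, scipy, OpenCV 4.12 (cv2) and the standard library are available. Lean on these libraries where they do the work, as an engineer would, in place of code of your own. Each camera call takes 0.05 s, during which the arm holds its last target. There are 200 camera calls.

## Working session

There is one attempt and no reset: what is moved stays moved. The work goes in short steps, each a Python script; the robot and the scene stay as the last script left them, time stands still between calls to the robot, and variables do not carry over. Pictures are saved under pics/ and viewed, about 8 in all and at most 12, crops included, and the job is handed in when it is done.

```bash
ls; mkdir -p pics; python3 - <<'E'
from bench import *
import cv2,numpy as np
for n in ("side","top"):
    d=get_image(n); np.savez(f"{n}0.npz",**d); cv2.imwrite(f"pics/{n}0.png",d["frame"])
    print(n,d["camera_matrix"].tolist(),np.round(d["view"],4).tolist(),(d["depth"]>0).mean(), [k for k in d])
s=state();print(s)
E
```

```text
pics
side [[395.45576752841725, 0.0, 254.54196567090037], [0.0, 395.45576752841725, 191.74243802492535], [0.0, 0.0, 1.0]] [[-0.8975, -0.4408, 0.0139, 0.5201], [0.2573, -0.4978, 0.8283, -0.2406], [-0.3582, 0.7469, 0.5601, -1.0473], [0.0, 0.0, 0.0, 1.0]] 0.9958343505859375 ['frame', 'depth', 'camera_matrix', 'view']
top [[386.00137759961103, 0.0, 257.19534770918335], [0.0, 386.00137759961103, 188.95309628529253], [0.0, 0.0, 1.0]] [[-0.1077, -0.9942, 0.004, 0.0601], [0.973, -0.1046, 0.2056, -0.5852], [-0.2039, 0.0261, 0.9786, -1.406], [0.0, 0.0, 0.0, 1.0]] 0.9959615071614584 ['frame', 'depth', 'camera_matrix', 'view']
{'time': 0.1, 'joint_pos': array([-1.23070163e+00,  9.17552017e-02,  1.23176557e+00,  1.00845754e-05,
        1.81982168e+00, -5.67294997e-02]), 'dq': array([ 0.00138947, -0.00301281, -0.00342918, -0.00029697, -0.00113805,
        0.00132852]), 'joint_torque': array([ 2.53561018e-03, -4.47854877e+01, -4.07570350e+01,  7.01092905e-02,
        2.83759291e-02, -1.32671203e-04]), 'ee_pos': array([ 0.23179203, -0.5531338 ,  0.22963688]), 'ee_rot': array([-8.66825567e-04,  9.80380190e-01,  1.97113969e-01, -1.18705232e-04]), 'ft_force': array([-0.3314992 , -0.25257374,  0.33231753]), 'moment': array([-0.00435292, -0.02799897, -0.01319424]), 'finger_gap': 0.08789383875686087}
```

View pics/side0.png

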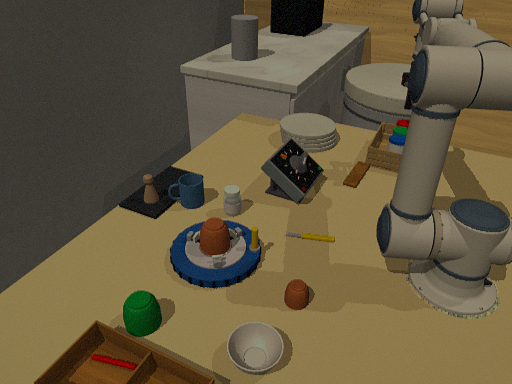

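View pics/top0.png

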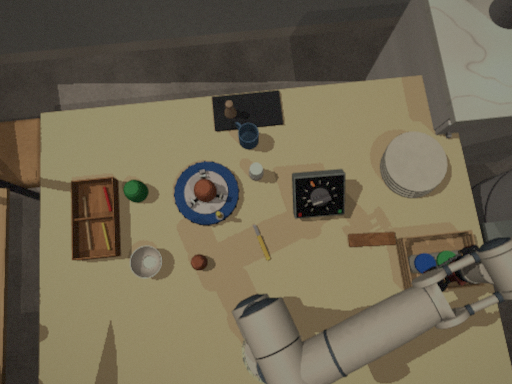

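Side view: wheel at (215,250), with its yellow handle at (255,237) and the console at (294,170). There are three pot-like things: green (142,313), small terracotta (297,293) and large terracotta on the wheel (214,235). The last is meant, being the larger non-green one. In the top view it is at (205,190), with the handle at (219,215) and the dial at (320,195). Next I'll measure with depth and rectify the dial face.

```bash
cat > h.py <<'E'
import numpy as np,cv2
from scipy.optimize import least_squares
def world(d):
    K,V,z=d["camera_matrix"],d["view"],d["depth"].astype(float)
    v,u=np.mgrid[:z.shape[0],:z.shape[1]]
    P=np.stack([(u-K[0,2])/K[0,0]*z,-(v-K[1,2])/K[1,1]*z,-z],-1)
    return (P-V[:3,3])@V[:3,:3]
def proj(d,p):
    K,V=d["camera_matrix"],d["view"]; c=np.atleast_2d(p)@V[:3,:3].T+V[:3,3]
    return np.stack([K[0,0]*c[:,0]/-c[:,2]+K[0,2],-K[1,1]*c[:,1]/-c[:,2]*1+K[1,2]],-1)
def circ(p,r=None):
    c=p.mean(0)
    f=lambda q:np.hypot(*(p-q[:2]).T)-(q[2] if r is None else r)
    return least_squares(f,[*c,.05] if r is None else c,loss='soft_l1',f_scale=.003).x
E
cat > meas.py <<'E'
from h import *
def mask(d,h0,h1,s0=110,v0=40):
    h=cv2.cvtColor(d["frame"],cv2.COLOR_BGR2HSV)
    return (h[...,0]>=h0)&(h[...,0]<=h1)&(h[...,1]>=s0)&(h[...,2]>=v0)
D={n:dict(np.load(f"{n}0.npz")) for n in("side","top")}
boxes={"top":((150,250),(150,235)),"side":((160,275),(205,290))}
for n,d in D.items():
    W=world(d); (a,b),(c,e)=boxes[n]
    sub=np.zeros(W.shape[:2],bool); sub[c:e,a:b]=1
    t=W[...,2]
    B=W[mask(d,100,130)&sub&(abs(t-.031)<.006)]
    print(n,"ring top z",np.median(B[:,2]),len(B))
    # outer edge: farthest points per angle
    c0=(B[:,:2].max(0)+B[:,:2].min(0))/2
    for _ in range(3):
        q=B[:,:2]-c0; an=np.floor(np.arctan2(q[:,1],q[:,0])/np.pi*18).astype(int); r=np.hypot(*q.T)
        E=np.array([B[an==k][r[an==k].argmax(),:2] for k in np.unique(an)]); x=circ(E); c0=x[:2]
    print(" ring",x)
    Y=W[mask(d,20,34,120,90)&sub&(t>.05)&(t<.12)]
    print(" handle n",len(Y),"mean",Y.mean(0),"ztop",Y[:,2].max(), "top pts",Y[Y[:,2]>.095].mean(0))
    P=W[(mask(d,0,14,90)|mask(d,170,180,90))&sub&(t>.04)&(t<.14)]
    print(" pot n",len(P),"ztop",P[:,2].max(),"topctr",P[P[:,2]>.108].mean(0), 'low',circ(P[(P[:,2]<.075)&(P[:,2]>.045)][:,:2],.042))
    a,b,c,e=(285,355,165,225) if n=="top" else (258,328,135,205)
    sub[:]=0; sub[c:e,a:b]=1
    F=W[sub&(t>.04)&(d["frame"].max(-1)<50)]
    for _ in range(4):
        m=F.mean(0); nn=np.linalg.svd(F-m,full_matrices=False)[2][2]; nn*=np.sign(nn[2])
        F=F[abs((F-m)@nn)<(.012,.006,.004,.003)[_]]
    print(" face",len(F),m,nn,"tilt",np.degrees(np.arccos(nn[2])),"yaw",np.arctan2(-nn[1],-nn[0]))
    O=W[sub&mask(d,5,17,150,120)]
    print(" orange",len(O),O.mean(0) if len(O) else'')
    ye=np.arctan2(-nn[1],-nn[0]); N=np.array([-.574*np.cos(ye),-.574*np.sin(ye),.819])
    Y_=np.array([-np.sin(ye),np.cos(ye),0]);X_=np.cross(Y_,N)
    # rectify face plane: image 300x300 covering +-0.11 around m
    g=np.linspace(-.11,.11,300); U,Vv=np.meshgrid(g,-g)
    pts=m+U[...,None]*(-Y_)+Vv[...,None]*X_
    q=proj(d,pts.reshape(-1,3)).reshape(300,300,2).astype(np.float32)
    d["rect"]=cv2.remap(d["frame"],q[...,0],q[...,1],cv2.INTER_CUBIC)
cr=[cv2.resize(D[n]["frame"][b[1][0]:b[1][1],b[0][0]:b[0][1]],(400,300),interpolation=cv2.INTER_CUBIC) for n,b in boxes.items()]
R=[cv2.convertScaleAbs(cv2.copyMakeBorder(D[n]["rect"],0,0,50,50,0),alpha=1.5) for n in boxes]
cv2.imwrite("pics/m1.png",np.vstack([np.hstack(cr),np.hstack(R)]))
E
python3 meas.py
```

```text
side ring top z 0.03273238623931295 1844
 ring [0.60595187 0.19565877 0.12278119]
 handle n 88 mean [0.50688878 0.15385152 0.08329253] ztop 0.10580357956842354 top pts [0.50745183 0.15059891 0.101998  ]
 pot n 944 ztop 0.1200503033928417 topctr [0.60337319 0.19990097 0.11557381] low [0.60878241 0.19222913]
 face 208 [ 0.5227595  -0.21575424  0.09595201] [-0.57550356 -0.03321563  0.81712446] tilt 35.20203186856251 yaw 0.05765181431345503
 orange 7 [ 0.57460059 -0.20224162  0.13925983]
top ring top z 0.03212603940246056 1305
 ring [0.60270628 0.19427369 0.12211891]
 handle n 17 mean [0.50544846 0.15014609 0.10322765] ztop 0.10811212045027503 top pts [0.50544846 0.15014609 0.10322765]
 pot n 405 ztop 0.1239087650634767 topctr [0.60514447 0.19403295 0.11570391] low [0.60712203 0.19436457]
 face 134 [ 0.52993729 -0.2320906   0.10111079] [-0.62502208 -0.00383187  0.78059767] tilt 38.684670226836516 yaw 0.006130694364726744
 orange 9 [ 0.57077033 -0.20083142  0.1359122 ]
```

View pics/m1.png

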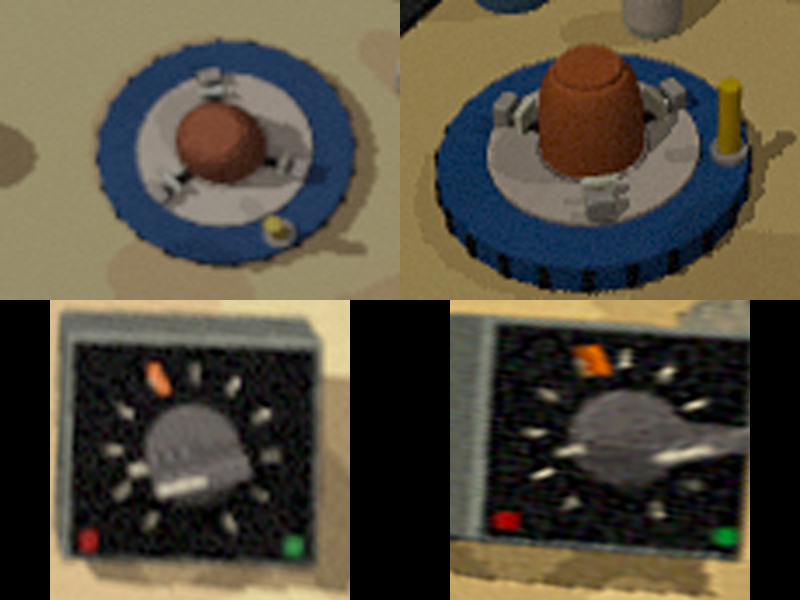

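The crop confirms it: the large terracotta pot stands between the jaws, and the post is at (728,115) in the side crop. In the rectified face from the top, ticks run every 30°, the flag is at about (158,380) and the pointer at about (137,468). I'll fit the console pose from the ticks in both views, refine the handle and jaws, and check IK.

```bash
sed -i 's/^    d\["rect"\]/    d["q"]=q; d["rect"]/' meas.py; cat > fit.py <<'E'
import io,contextlib
with contextlib.redirect_stdout(io.StringIO()):
    from meas import *
T={"top":({-150:(150,522),-120:(122,492),-90:(113,450),-60:(125,411),0:(195,373),30:(234,385),60:(262,413),90:(272,455),120:(260,493),150:(230,522)},(50,300),(158,380),(137,468)),
"side":({-150:(572,502),-120:(541,473),-90:(533,433),-60:(548,397),0:(626,358),30:(666,373),60:(694,405),120:(697,486),150:(657,510)},(450,300),(593,361),(569,452))}
px=lambda n,p:D[n]["q"][p[1]-T[n][1][1],p[0]-T[n][1][0]].astype(float)
def frame(x,y,yaw):
    c,s=np.cos(yaw),np.sin(yaw); Y=np.array([-s,c,0]); N=np.array([-.5736*c,-.5736*s,.8192]); X=np.cross(Y,N)
    return X,Y,N
def pt(C,fr,a,r,out): # a cw from up
    X,Y,N=fr; return C+r*(np.cos(a)*X-np.sin(a)*Y)+out*N
def res(q,full=False):
    C=q[:3];fr=frame(*q[:2],q[3]);o={}
    for n in T:
        o[n]=np.array([proj(D[n],pt(C,fr,np.radians(a),q[4],0.001))[0]-px(n,p) for a,p in T[n][0].items()])
    return o if full else np.r_[np.concatenate([v.ravel() for v in o.values()])]
s=least_squares(res,[.53,-.22,.098,0.03,.058],loss='soft_l1'); q=s.x
print("face centre",q[:3],"yaw",q[3],"tick r",q[4],{n:(np.sqrt((v**2).mean()),v.mean(0)) for n,v in res(q,True).items()})
fr=frame(*q[:2],q[3])
def ang(n,p,out):
    # intersect ray with plane at height out
    u=px(n,p); f=lambda w:proj(D[n],q[:3]+w[0]*fr[0]+w[1]*fr[1]+out*fr[2])[0]-u
    w=least_squares(f,[0,0]).x; return np.degrees(np.arctan2(-w[1],w[0])),np.hypot(*w)
for n in T: print(n,"flag",ang(n,T[n][2],.004),"ptr",ang(n,T[n][3],.006))
# handle: cylinder fit in both views
pts=[]
for n,d in D.items():
    W=world(d);(a,b),(c,e)=boxes[n];sub=np.zeros(W.shape[:2],bool);sub[c:e,a:b]=1
    pts.append(W[mask(d,20,34,120,60)&sub&(W[...,2]>.05)&(W[...,2]<.098)]); print(n,len(pts[-1]),circ(pts[-1][:,:2],.009) if len(pts[-1])>5 else'')
    # jaws: bright/grey low-saturation points on z .045-.062 
    hs=cv2.cvtColor(d["frame"],cv2.COLOR_BGR2HSV); c0=np.array([.6043,.195])
    J=W[sub&(W[...,2]>.05)&(W[...,2]<.062)&(hs[...,1]<90)]; r=J[:,:2]-c0; R=np.hypot(*r.T); A=np.degrees(np.arctan2(r[:,1],r[:,0]))
    for k in(0,120,-120):
        m=(abs((A-k+180)%360-180)<50)&(R<.1)
        if m.sum()>3: print(n,"jaw",k,m.sum(),"ang",np.median(A[m]),"r pct",np.percentile(R[m],[3,15,50,85,97]).round(4))
E
python3 fit.py
```

```text
face centre [ 0.52870802 -0.226145    0.10188645] yaw -0.022383958716104293 tick r 0.05839561783657515 {'top': (np.float64(0.19749142121178592), array([-0.0503574 , -0.14380054])), 'side': (np.float64(0.3245438445485529), array([0.14775867, 0.03798958]))}
top flag (np.float64(-26.644084697555236), np.float64(0.059484932340458666)) ptr (np.float64(-104.84132037511257), np.float64(0.04226756159684515))
side flag (np.float64(-24.973577477334565), np.float64(0.06202917614709911)) ptr (np.float64(-105.21742779197382), np.float64(0.042637111902295716))
side 83 [0.50898736 0.14772633]
side jaw 0 68 ang 5.111053359243016 r pct [0.0602 0.0614 0.0738 0.082  0.0856]
side jaw 120 83 ang 123.64753326281026 r pct [0.057  0.06   0.0717 0.0819 0.0834]
side jaw -120 62 ang -114.62434828812773 r pct [0.0588 0.0599 0.0714 0.0807 0.0855]
top 7 [0.50749952 0.1492269 ]
top jaw 0 32 ang 4.013459469638826 r pct [0.0585 0.0617 0.0734 0.0844 0.0862]
top jaw 120 35 ang 125.60171813505004 r pct [0.0575 0.0599 0.0719 0.0801 0.0836]
top jaw -120 40 ang -112.92694393167886 r pct [0.0423 0.0598 0.0731 0.0832 0.0866]
```

Both views agree: pointer at -105°, flag at -26° (a +79° turn), face centre fitted to 0.3 px. The wheel is at (0.604, 0.195), yaw about 5°, clamp about 0.1 from the jaw radii. Now I'll grasp the handle.

```bash
cat >> h.py <<'E'
from scipy.spatial.transform import Rotation as Rt
def quat(z,y):
    z=np.array(z,float);y=np.array(y,float); M=np.stack([np.cross(y,z),y,z],1)
    return Rt.from_matrix(M).as_quat()[[3,0,1,2]]
Wc=np.array([.6043,.195]); 
def hpose(th,sg,z=.069,r=.1075):
    return [*(Wc+r*np.array([np.cos(th),np.sin(th)])),z], quat([0,0,-1],[-sg*np.sin(th),sg*np.cos(th),0])
E
python3 - <<'E'
from bench import *
from h import *
th0=np.radians(205.6)
for sg in(1,-1):
    for dz in (.069,.17):
        for a in (0,.6,1.2):
            j=inverse_kinematics(*hpose(th0-a,sg,dz)); print(sg,dz,a,None if j is None else np.round(j,2))
E
```

```text
1 0.069 0 [ 0.22 -0.07  1.68 -0.    1.53  1.34]
1 0.069 0.6 [ 0.34 -0.04  1.65 -0.    1.53  2.06]
1 0.069 1.2 None
1 0.17 0 [ 0.22 -0.1   1.53 -0.    1.71  1.34]
1 0.17 0.6 [ 0.34 -0.07  1.5  -0.    1.71  2.06]
1 0.17 1.2 None
-1 0.069 0 [ 0.22 -0.07  1.68 -0.    1.53 -1.8 ]
-1 0.069 0.6 [ 0.34 -0.04  1.65 -0.    1.53 -1.08]
-1 0.069 1.2 [ 0.41  0.09  1.51 -0.    1.53 -0.4 ]
-1 0.17 0 [ 0.22 -0.1   1.53 -0.    1.71 -1.8 ]
-1 0.17 0.6 [ 0.34 -0.07  1.5  -0.    1.71 -1.08]
-1 0.17 1.2 [ 0.41  0.06  1.37 -0.    1.71 -0.4 ]
```

```bash
python3 - <<'E'
from bench import *
from h import *
th0=np.radians(205.6)
move_to(*hpose(th0,-1,.19))
p,o=hpose(th0,-1); move_l(p,.12)
print(state()["time"],state()["ft_force"])
close(); s=state(); print(s["time"],s["ee_pos"],s["finger_gap"],s["ft_force"])
n=8; 
for k in range(1,n+1):
    a=.96*k/n; p,o=hpose(th0-a,-1); move_l(p,.08,o); s=state()
    th=th0-a; t=np.array([np.sin(th),-np.cos(th)]); u=np.array([np.cos(th),np.sin(th)])
    print(round(a,2),"t",round(s["time"],2),"Ft",round(s["ft_force"][:2]@t,1),"Fr",round(s["ft_force"][:2]@u,1),"gap",round(s["finger_gap"],4))
for n in("side","top"):
    d=get_image(n); np.savez(f"{n}1.npz",**d)
cv2.imwrite("pics/c1.png",np.hstack([cv2.resize(np.load(f"{n}1.npz")["frame"][c:e,a:b],(400,340),interpolation=cv2.INTER_CUBIC) for n,(a,b,c,e) in {"top":(150,250,145,230),"side":(160,275,195,293)}.items()]))
E
```

```text
3.925 [-0.29991093 -0.74737576 -0.02270736]
5.0 [0.50725377 0.1487053  0.06898613] 0.017655604878883704 [-0.17065658  0.96959516 -0.63379916]
0.12 t 5.31 Ft 2.9 Fr -2.2 gap 0.0173
0.24 t 5.62 Ft 1.3 Fr -4.7 gap 0.0176
0.36 t 5.92 Ft 2.3 Fr -5.0 gap 0.0174
0.48 t 6.23 Ft 2.4 Fr -5.6 gap 0.0179
0.6 t 6.54 Ft 2.5 Fr -6.1 gap 0.0174
0.72 t 6.85 Ft 2.6 Fr -6.2 gap 0.0176
0.84 t 7.16 Ft 1.4 Fr -5.3 gap 0.0175
0.96 t 7.47 Ft -0.3 Fr -5.3 gap 0.0175
```

View pics/c1.png

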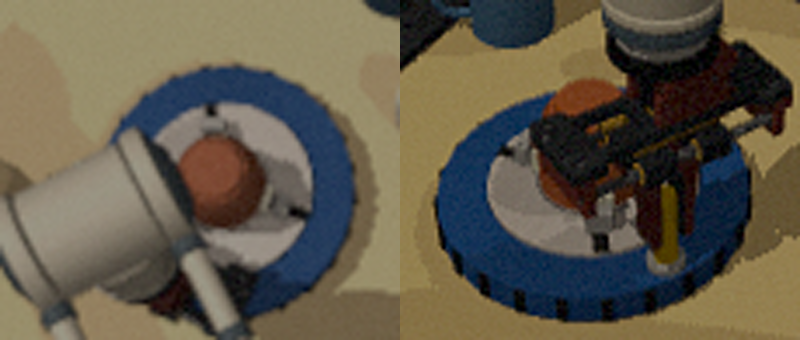

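Seen in both crops: the jaws have moved in on the pot (top crop: jaws at (212,115) and (285,205), pot at (222,180)) and the post is held in the fingers at (668,230). I'll advance in small steps towards the 1.3 stop to calibrate the angle.

```bash
python3 - <<'E'
from bench import *
from h import *
for k in "01":
  for n,(a,b,c,e) in {"top":(150,250,145,240),"side":(160,275,195,293)}.items():
    d=dict(np.load(f"{n}{k}.npz")); W=world(d); hs=cv2.cvtColor(d["frame"],cv2.COLOR_BGR2HSV)
    m=np.zeros(W.shape[:2],bool); m[c:e,a:b]=1
    J=W[m&(W[...,2]>.048)&(W[...,2]<.064)&(hs[...,1]<100)][:,:2]-Wc
    for ang in (5,125,-115):
        u=np.array([np.cos(np.radians(ang)),np.sin(np.radians(ang))]); al=J@u; la=J@[-u[1],u[0]]
        q=al[(abs(la)<.012)&(al>.03)&(al<.1)]
        if len(q)>4: print(k,n,ang,len(q),np.percentile(q,[5,50,90,97]).round(4))
th0=np.radians(205.6)
for a in np.arange(.99,1.091,.02):
    p,o=hpose(th0-a,-1); move_l(p,.03,o); s=state(); th=th0-a; t=np.array([np.sin(th),-np.cos(th)])
    e=s["ee_pos"][:2]-Wc
    print(round(a,2),"t",round(s["time"],2),"Ft",round(s["ft_force"][:2]@t,1),"M",s["moment"][2].round(2),"act",round(th0-np.arctan2(e[1],e[0])%(2*np.pi),3),"gap",round(s["finger_gap"],4))
    if s["ft_force"][:2]@t<-18: break
E
```

```text
0 top 5 36 [0.0585 0.0731 0.0843 0.0856]
0 top 125 37 [0.0574 0.0726 0.0812 0.0832]
0 top -115 40 [0.0421 0.0749 0.0855 0.0866]
0 side 5 69 [0.0601 0.0748 0.0848 0.0866]
0 side 125 84 [0.0573 0.0729 0.0821 0.0833]
0 side -115 66 [0.0587 0.0718 0.0813 0.0845]
1 top 5 24 [0.0536 0.06   0.066  0.0666]
1 top -115 38 [0.0413 0.0549 0.0657 0.0668]
1 side 5 37 [0.0489 0.0617 0.0673 0.0687]
1 side 125 45 [0.0426 0.0593 0.064  0.0643]
0.99 t 7.83 Ft -2.2 M 0.13 act 0.976 gap 0.0176
1.01 t 8.07 Ft -3.4 M 0.13 act 0.994 gap 0.0178
1.03 t 8.32 Ft -4.5 M 0.17 act 1.013 gap 0.0175
1.05 t 8.57 Ft -4.6 M 0.19 act 1.033 gap 0.0175
1.07 t 8.82 Ft -4.4 M 0.23 act 1.053 gap 0.0176
1.09 t 9.07 Ft -5.3 M 0.23 act 1.073 gap 0.0176
```

No stop felt at +1.07, and the jaw radii give c0 ≈ 0.11, so the clamp is at about 1.18. I'll release and check.

```bash
cat >> fit.py <<'E'
np.savez("fitq.npz",q=q)
E
python3 fit.py >/dev/null; python3 - <<'E'
from bench import *
from h import *
gripper_open(); p=state()["ee_pos"]; move_l([p[0],p[1],.25],.25)
q=np.load("fitq.npz")["q"]; yaw=q[3]; C=q[:3]
c,s=np.cos(yaw),np.sin(yaw); Y=np.array([-s,c,0]);N=np.array([-.5736*c,-.5736*s,.8192]);X=np.cross(Y,N)
move_to([.40,-.10,.30],quat([0,0,-1],[0,1,0]))
print(state()["time"])
for n in("side","top"):
    d=get_image(n); np.savez(f"{n}2.npz",**d)
    (a,b,c_,e)=(150,250,145,240) if n=="top" else (160,275,195,293)
    W=world(d); hs=cv2.cvtColor(d["frame"],cv2.COLOR_BGR2HSV); m=np.zeros(W.shape[:2],bool); m[c_:e,a:b]=1
    J=W[m&(W[...,2]>.048)&(W[...,2]<.064)&(hs[...,1]<100)][:,:2]-Wc
    for ang in (5,125,-115):
        u=np.array([np.cos(np.radians(ang)),np.sin(np.radians(ang))]); al=J@u; la=J@[-u[1],u[0]]
        k=al[(abs(la)<.012)&(al>.03)&(al<.1)]
        if len(k)>4: print(n,ang,len(k),np.percentile(k,[5,50,90,97]).round(4))
    P=W[m&(W[...,2]>.108)&(W[...,2]<.13)&((hs[...,0]<15))]; print("pot top",len(P),P.mean(0),P[:,2].max())
    Yl=W[m&(W[...,2]>.05)&(W[...,2]<.12)&(hs[...,0]>19)&(hs[...,0]<35)&(hs[...,1]>120)]; print("post",len(Yl),circ(Yl[:,:2],.009) if n=="side" else Yl.mean(0))
cv2.imwrite("pics/c2.png",np.hstack([cv2.resize(np.load(f"{n}2.npz")["frame"][c:e,a:b],(400,340),interpolation=cv2.INTER_CUBIC) for n,(a,b,c,e) in {"top":(150,250,145,230),"side":(160,275,195,293)}.items()]))
# dial IK
for sg in(1,-1):
    for dg in (-105,-65,-26,-20):
        a=np.radians(dg); pdir=np.cos(a)*X-np.sin(a)*Y; y=sg*np.cross(N,pdir)
        for out in(.021,.10): 
            j=inverse_kinematics(C+out*N,quat(-N,y)); print(sg,dg,out,None if j is None else np.round(j,2))
E
```

```text
12.5333
side 5 41 [0.0491 0.0584 0.0656 0.066 ]
side 125 71 [0.0411 0.054  0.0619 0.0635]
side -115 43 [0.0444 0.0545 0.0625 0.0639]
pot top 289 [0.60358704 0.20035547 0.11558739] 0.12125302111421461
post 130 [0.52034383 0.25575189]
top 5 21 [0.0518 0.0582 0.0632 0.0636]
top 125 38 [0.0412 0.052  0.0604 0.0623]
top -115 39 [0.0412 0.0527 0.0635 0.0651]
pot top 229 [0.60442214 0.19286682 0.11601505] 0.127022878360327
post 24 [0.5138819  0.25529657 0.08741757]
1 -105 0.021 [-0.69 -0.48  2.04  0.41  1.12  2.12]
1 -105 0.1 [-0.77 -0.62  2.01  0.42  1.3   2.11]
1 -65 0.021 None
1 -65 0.1 None
1 -26 0.021 None
1 -26 0.1 None
1 -20 0.021 None
1 -20 0.1 None
-1 -105 0.021 [-0.69 -0.48  2.04  0.41  1.12 -1.02]
-1 -105 0.1 [-0.77 -0.62  2.01  0.42  1.3  -1.03]
-1 -65 0.021 [-0.69 -0.48  2.04  0.41  1.12 -0.33]
-1 -65 0.1 [-0.77 -0.62  2.01  0.42  1.3  -0.33]
-1 -26 0.021 [-0.69 -0.48  2.04  0.41  1.12  0.36]
-1 -26 0.1 [-0.77 -0.62  2.01  0.42  1.3   0.35]
-1 -20 0.021 [-0.69 -0.48  2.04  0.41  1.12  0.46]
-1 -20 0.1 [-0.77 -0.62  2.01  0.42  1.3   0.45]
```

View pics/c2.png

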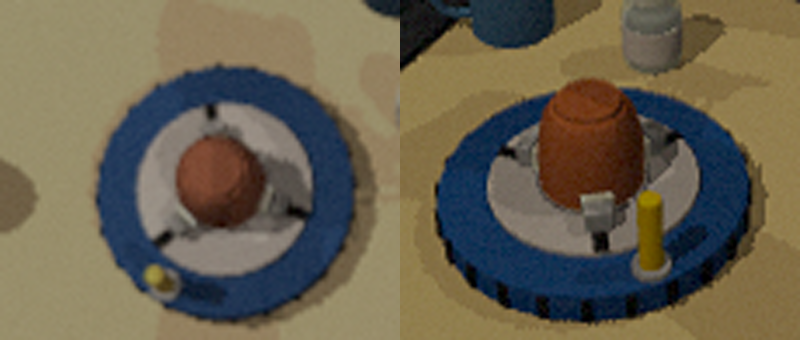

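The jaws touch the pot at three points, it stands level and centred (top (0.604, 0.196), before and after) and the clamp is about 1.15 from jaw radii. The post stands free at (650,235). Now the dial.

```bash
python3 - <<'E'
from bench import *
from h import *
q=np.load("fitq.npz")["q"]; yaw=q[3]; C=q[:3]
c,s=np.cos(yaw),np.sin(yaw); Y=np.array([-s,c,0]);N=np.array([-.5736*c,-.5736*s,.8192]);X=np.cross(Y,N)
def o(dg):
    a=np.radians(dg); return quat(-N,-np.cross(N,np.cos(a)*X-np.sin(a)*Y))
move_to(C+.12*N,o(-105)); move_l(C+.022*N,.1); s=state(); print(s["time"],s["ft_force"].round(1))
close(); s=state(); print(s["time"],s["finger_gap"],s["ft_force"].round(1))
for dg in np.linspace(-105,-25.8,9)[1:]:
    move_to(C+.022*N,o(dg)); s=state(); print(round(dg),round(s["time"],2),(s["ft_force"]).round(1),"Mn",round(s["moment"]@N,2),round(s["finger_gap"],4))
hold(.5); gripper_open(); move_l(C+.13*N,.15); move_to([.40,-.02,.30],quat([0,0,-1],[0,1,0]))
print(state()["time"])
import io,contextlib
for n in("side","top"): np.savez(f"{n}3.npz",**get_image(n))
R=[]
g=np.linspace(-.09,.09,380); U,V=np.meshgrid(g,-g); pts=C+U[...,None]*-Y+V[...,None]*X+.006*N
for n in("top","side"):
    d=dict(np.load(n+"3.npz")); m=proj(d,pts.reshape(-1,3)).reshape(380,380,2).astype(np.float32)
    R.append(cv2.convertScaleAbs(cv2.remap(d["frame"],m[...,0],m[...,1],cv2.INTER_CUBIC),alpha=1.5))
full=[cv2.resize(np.load(n+"3.npz")["frame"],(380,285)) for n in("top","side")]
cv2.imwrite("pics/d1.png",np.vstack([np.hstack(R),np.hstack(full)])[:600])
E
```

```text
14.6 [ 0.3 -0.1  0.5]
15.7 0.015659121559040937 [-8.  -1.   0.8]
-95 15.99 [-5.5 -0.5  0.5] Mn -0.06 0.0158
-85 16.28 [-5.2 -2.2  0.2] Mn -0.03 0.0159
-75 16.57 [-3.5 -2.2 -0. ] Mn -0.02 0.0158
-65 16.87 [-3.4 -3.8 -1. ] Mn -0.07 0.0162
-56 17.16 [-3.1 -5.  -1.9] Mn -0.04 0.0161
-46 17.45 [-1.2 -5.6 -3. ] Mn 0.0 0.0157
-36 17.73 [ 0.8 -5.7 -3. ] Mn -0.01 0.0162
-26 18.02 [ 1.3 -6.8 -3.2] Mn -0.03 0.0156
22.35
```

View pics/d1.png

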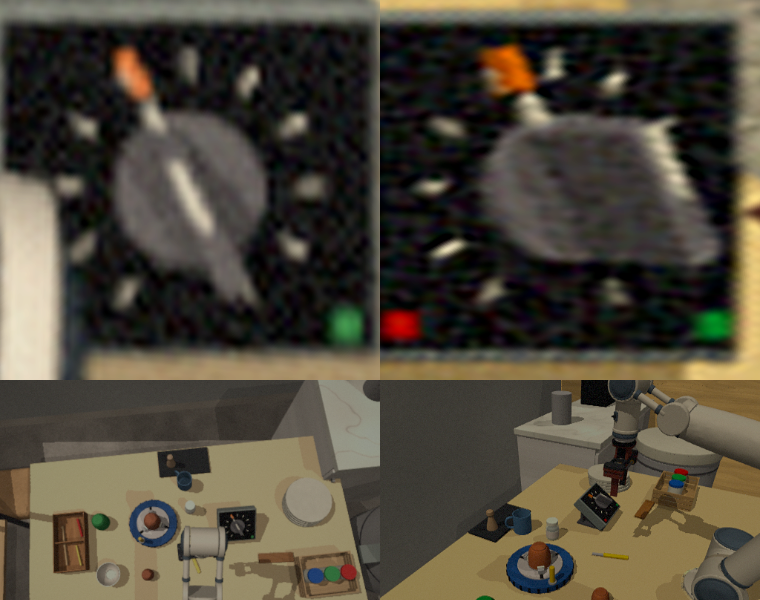

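Both views show the white pointer tip (top (150,115), side (535,107)) lined up with the flag: it averages about -25.5° against about -26°. The bystanders are in place, the pot is still clamped and the arm is clear. Handing in.

```bash
python3 -c "
from bench import *
s=state();print(s['time'],s['ft_force'].round(1))
job_done()"
```

```text
22.45 [1.  0.  0.4]
the job is handed in; nothing more can be done
```

I swung the yellow handle clockwise by about 1.06 rad, then turned the dial clockwise by 79° to the orange flag. I handed in at 22.5 s with the arm clear; no verdict is reported.

- **Clamp:** all three jaws sit against the pot, which looks level and centred. It stands within about 5 mm of the axis in each view and about 1 mm when the two are averaged. The clamp angle is about 1.15 rad. I worked that out from the jaw positions, accurate to about 0.1 rad; I never pushed to the stop to confirm it, and the jaw forces can't be read directly.
- **Dial:** the pointer averages about -25.5° against about -26° for the flag. The two views disagree by about ±2.5° around that (-28° from the top, -23° from the side). Both are inside the 7° tolerance.
- **Everything else:** I saw nothing on the table moved in the last picture, by eye only. Contact forces stayed under about 9 N wherever I printed them.

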